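# Weigh out lemons to the target sector

## Task

Weigh out an order of lemons. First clear the pan of the scale: take the rubber stamp off it and stand the stamp upright on the bare worktop; then slide lemons, one at a time, from their lanes on the wooden loading board into the pan until the needle comes to rest within the dark target sector on the dial. Each weighed lemon must lie fully in the pan, not propped on the board. Leave the remaining lemons in their lanes on the board, let none drop off, and do not disturb the jam jar, the bell or the pastry box.

Things in the scene. Friction and masses are not known exactly. Their poses are not given: they have to be found in the camera images.
- scale: Fixed unit: fruit scale with wooden loading board. Origin on the worktop under the middle of the edge where board and pan meet. Board on its +y side (y 0 to 140 mm), pan on its -y side; lemons are pushed along its -y. x runs across the lanes, away from the robot; z up.
- scale_edge (a point): Middle of the board's edge to the pan, on the board floor, 72 mm over the worktop. The board has four lanes along the scale's y, middles at scale x = -91.5, -30.5, 30.5, 91.5 mm, 57 mm wide inside, open at both ends, 4 mm dividers 22 mm high.
- pan_floor (a point): Middle of the pan's steel floor, 60 mm over the worktop when empty (12 mm below the board floor). Pan in the scale's frame: x -130 to 130, y -4 to -194 mm; 20 mm rim on three sides, none toward the board. It sinks on a spring, about 4 mm a lemon, at most 19.5 mm.
- dial_center (a point): Centre of the round dial, diameter 164 mm, on a stem behind the edge between board and pan, tilted back 45 degrees to face the robot; in the scale's frame at x 215, y 30, z 125 mm. It fills x 140 to 290, y -52 to 112, up to z 185 mm: keep the gripper clear.
- needle (a joint): Angle of the black needle (rad): 0 = empty pan, pointing left as seen from the robot; grows clockwise in proportion to the load, 0.38 to 0.51 for each lemon (they differ), about 0.3 for the stamp. True once all is still, about 1 s after a change.
- sector (a joint): Angle (rad, zero and direction as the needle's) of the first edge of the dark grey target sector, an arc strip 18 mm wide near the dial's rim that spans from this value to this value + 0.56. It is preset, differs each time and cannot be moved. It is wider than any lemon's step. Two or three lemons are needed.
- needle_tip (a point): Tip of the needle, 60 mm from the dial's centre.
- sector_mid (a point): Middle of the target sector, 60 mm from the dial's centre; the needle points to it when its angle is the sector's value + 0.28.
- lemon_1_center (a point): Centre of a yellow lemon (about 71 x 53 x 51 mm), which starts in lane 1 of the board (lane middle at x = -91.5 mm of the scale's frame), its long axis along the lane; centre about 26 mm above the floor it lies on.
- lemon_2_center (a point): Centre of a yellow lemon (about 77 x 51 x 52 mm), which starts in lane 2 of the board (lane middle at x = -30.5 mm of the scale's frame), its long axis along the lane; centre about 26 mm above the floor it lies on.
- lemon_3_center (a point): Centre of a yellow lemon (about 71 x 53 x 51 mm), which starts in lane 3 of the board (lane middle at x = 30.5 mm of the scale's frame), its long axis along the lane; centre about 26 mm above the floor it lies on.
- lemon_4_center (a point): Centre of a yellow lemon (about 77 x 51 x 52 mm), which starts in lane 4 of the board (lane middle at x = 91.5 mm of the scale's frame), its long axis along the lane; centre about 26 mm above the floor it lies on.
- lemon_1: The same lemon as lemon_1_center; origin at the middle of its underside as it lay at the start (about 26 mm off its centre); x is its long axis.
- lemon_2: The same lemon as lemon_2_center; origin at the middle of its underside as it lay at the start (about 26 mm off its centre); x is its long axis.
- lemon_3: The same lemon as lemon_3_center; origin at the middle of its underside as it lay at the start (about 26 mm off its centre); x is its long axis.
- lemon_4: The same lemon as lemon_4_center; origin at the middle of its underside as it lay at the start (about 26 mm off its centre); x is its long axis.
- stamp: Wooden rubber stamp, at the start on the pan: block 30 x 62 mm and 20 mm high (long along its y), with an upright turned handle of at most 30 mm diameter on top (grip it from any side 50 mm up), 72 mm high in all; 0.1 kg. Origin at the middle of its underside, z up. The worktop round x 0.46, y -0.17 (in front of the green press, right of the pan) is always free.
- jam_jar: Bystander: jam jar with a screw lid, 62 mm diameter, 86 mm high; origin at the middle of its underside.
- bell: Bystander: domed service bell, 81 mm diameter, 64 mm high; origin at the middle of its underside.
- pastry_box: Bystander: cardboard pastry box 112 x 150 x 63 mm; origin at the middle of its underside.

How it is judged:
On the way:
1. the stamp stands released on the worktop and the pan is empty, the needle back at zero (height (world z) of stamp between -0.01 and 0.008 m and angle between stamp's own z axis and vertical below 0.15 rad and contact force between the fingers and stamp below 0.1 N and linear speed of stamp below 0.03 m/s and value of joint needle below 0.12 rad and y of lemon_1_center in the frame of scale between 0.02 and 0.14 m and x of lemon_1_center in the frame of scale between -0.125 and 0.125 m and z of lemon_1_center in the frame of scale between 0.085 and 0.125 m and y of lemon_2_center in the frame of scale between 0.02 and 0.14 m and x of lemon_2_center in the frame of scale between -0.125 and 0.125 m and z of lemon_2_center in the frame of scale between 0.085 and 0.125 m and y of lemon_3_center in the frame of scale between 0.02 and 0.14 m and x of lemon_3_center in the frame of scale between -0.125 and 0.125 m and z of lemon_3_center in the frame of scale between 0.085 and 0.125 m and y of lemon_4_center in the frame of scale between 0.02 and 0.14 m and x of lemon_4_center in the frame of scale between -0.125 and 0.125 m and z of lemon_4_center in the frame of scale between 0.085 and 0.125 m), for 0.2 s.
At the end, for the whole second after the job is handed in: Stamp upright (0.15 rad), released, on the worktop; each lemon still, either in a lane on the board or in the pan (on its floor, 22 mm past the board's edge, or wedged higher, 45 mm past it); needle at rest, its tip within 19 mm of the sector's middle (in the sector or at its edge) (height (world z) of stamp between -0.01 and 0.008 m and angle between stamp's own z axis and vertical below 0.15 rad and contact force between the fingers and stamp below 0.1 N and linear speed of stamp below 0.03 m/s and distance between needle_tip and sector_mid below 0.0192 m and velocity of joint needle between -0.3 and 0.3 rad/s and ((y of lemon_1_center in the frame of scale between -0.194 and -0.022 m and x of lemon_1_center in the frame of scale between -0.13 and 0.13 m and z of lemon_1_center in the frame of pan_floor above 0.015 m and (z of lemon_1_center in the frame of pan_floor below 0.033 m or (z of lemon_1_center in the frame of pan_floor below 0.065 m and y of lemon_1_center in the frame of scale below -0.045 m))) or (y of lemon_1_center in the frame of scale between 0.02 and 0.14 m and x of lemon_1_center in the frame of scale between -0.125 and 0.125 m and z of lemon_1_center in the frame of scale between 0.085 and 0.125 m)) and ((y of lemon_2_center in the frame of scale between -0.194 and -0.022 m and x of lemon_2_center in the frame of scale between -0.13 and 0.13 m and z of lemon_2_center in the frame of pan_floor above 0.015 m and (z of lemon_2_center in the frame of pan_floor below 0.033 m or (z of lemon_2_center in the frame of pan_floor below 0.065 m and y of lemon_2_center in the frame of scale below -0.045 m))) or (y of lemon_2_center in the frame of scale between 0.02 and 0.14 m and x of lemon_2_center in the frame of scale between -0.125 and 0.125 m and z of lemon_2_center in the frame of scale between 0.085 and 0.125 m)) and ((y of lemon_3_center in the frame of scale between -0.194 and -0.022 m and x of lemon_3_center in the frame of scale between -0.13 and 0.13 m and z of lemon_3_center in the frame of pan_floor above 0.015 m and (z of lemon_3_center in the frame of pan_floor below 0.033 m or (z of lemon_3_center in the frame of pan_floor below 0.065 m and y of lemon_3_center in the frame of scale below -0.045 m))) or (y of lemon_3_center in the frame of scale between 0.02 and 0.14 m and x of lemon_3_center in the frame of scale between -0.125 and 0.125 m and z of lemon_3_center in the frame of scale between 0.085 and 0.125 m)) and ((y of lemon_4_center in the frame of scale between -0.194 and -0.022 m and x of lemon_4_center in the frame of scale between -0.13 and 0.13 m and z of lemon_4_center in the frame of pan_floor above 0.015 m and (z of lemon_4_center in the frame of pan_floor below 0.033 m or (z of lemon_4_center in the frame of pan_floor below 0.065 m and y of lemon_4_center in the frame of scale below -0.045 m))) or (y of lemon_4_center in the frame of scale between 0.02 and 0.14 m and x of lemon_4_center in the frame of scale between -0.125 and 0.125 m and z of lemon_4_center in the frame of scale between 0.085 and 0.125 m)) and linear speed of each of lemon_1, lemon_2, lemon_3, lemon_4 below 0.04 m/s); the robot touches nothing.
It fails at once if a lemon falls off the scale and board (height (world z) of any of lemon_1_center, lemon_2_center, lemon_3_center, lemon_4_center below 0.045 m).
It fails at once if the jam jar is shoved or knocked over (distance of jam_jar from where it was at the start of the episode above 0.03 m or angle between jam_jar's own z axis and vertical above 0.4 rad).
It fails at once if the service bell is shoved or knocked over (distance of bell from where it was at the start of the episode above 0.03 m or angle between bell's own z axis and vertical above 0.4 rad).
It fails at once if the pastry box is shoved or knocked over (distance of pastry_box from where it was at the start of the episode above 0.03 m or angle between pastry_box's own z axis and vertical above 0.4 rad).
It also fails if it takes over 72 s, if anything falls off the work surface, if the arm or the gripper's body presses on something with over 40 N, if the wrist force passes 120 N, or if a joint passes its speed limit or range.

## Robot

A 6-joint arm with a two-finger parallel gripper is mounted at the origin on a cart in front of the work surface, level with it; the furniture and walls round the work are solid. World frame = base frame: x ahead of the robot, y to its left, z up, the work surface at z = 0. Lengths are in m, angles in rad, forces in N, time in s.
With the tool pointing down it reaches from about 0.3 to 0.775 m from the base axis. Payload 14.6 kg.
Tool frame: the origin (TCP) lies between the finger pads; the fingertips stand 8 mm ahead of it and the grasp point (between the pads) lies 11 mm behind it; z points along the fingers, y is the line along which they close (so a half turn about z gives the same grasp; the last joint's range is limited). The gripper opens to 94 mm and grips with 3 to 60 N. Pads are 16 mm wide; open, the fingers measure 119 mm over their backs; the gripper's body (75 mm by 177 mm) begins 78 mm behind the grasp point.
Start: joints at [1.243, 0.3, 1.521, -0, 1.321, -0.067], TCP at [0.142, 0.531, 0.213] pointing down, gripper open.
Joint ranges: [-3.03, 3.03], [-0.79, 2.21], [0.23, 2.52], [-1.04, 4.18], [0, 3.07], [-2.55, 2.55]. Speed limits (rad/s): [2.22, 2.22, 2.57, 3.14, 3.14, 3.14].

## Interface

Orientations are given as [roll, pitch, yaw] about the fixed x, y, z axes, in that order (R = Rz(yaw) Ry(pitch) Rx(roll)).
In Python, from rig import state, viewer, job gives the robot as it stands.
- The arm moves only by the tool move_arm, never from a script. Its arguments are lists of equal length, an entry for each row: "delta_pos": the shift along the world's x, y, z in m, a list of three; "roll": the turn about the world's z in degrees. A call has exactly 5 rows; each row is the pose to reach, as a shift and turn from the pose commanded when the call began; what a row does not reach only later rows make up. A row lasts 1/8 s, in which the tool goes at most 62.5 mm and 10.7 degrees, less where a joint would pass 70% of its speed; a pose out of reach is approached as far as the arm can. A call with a gripper value outside its range is refused whole. "grip" is the finger opening in m, from 0 to 0.094, set as the call begins (left out, the last holds). The fingers move at their own pace and stop on an object; "grip_force" is the grip in N (left out, the last holds). Time passes only in rows, so rows that repeat a pose let the fingers close, or fill a call up. It gives the time, the measured TCP pose, the force, the opening and the grip force at its end, in the units of the state.
- state(): the state, without advancing time (a new reading comes with each control period).
- viewer.read_camera(name): name is "scene" or "top" or "wrist"; returns a dict with "image" (480x640x3 uint8, blue, green, red), "vertical_fov" (degrees; the focal length in pixels is half the picture's height over the tangent of half this angle, whatever the lens; pixels are square), "cx", "cy" (the principal point, pixels), "k1" (the pictures are not rectified: a ray, as slopes to the right and down, at radius r is drawn at 1 + k1 r^2 times it, then the intrinsics apply), "xyz" and "attitude" of the camera in the world; the wrist camera has in their place "T_tool_cam" (4x4, takes a point from camera to tool coordinates, whose origin is the TCP and whose axes are the flange's). Camera axes: x right, y down, z forward; pixel columns grow to the right and rows downward; lengths in m; the calibration is good to about 2 mm. A picture is of the moment at which its call begins: read the wrist's pose just before it. There is no depth.
- job.job_done(): hands the job in; it is judged then, once.
The state is a dict: "clock": time; "q": joint angles; "qvel": joint speeds; "tau": joint torques, N m; "tool_pos": TCP position; "tcp_rot": TCP orientation; "force": force on the tool from outside, world axes, zero at the start; "moment": the same for the moment, N m; "finger_gap": opening from 0.0 (shut) to 1.0 (fully open); "finger_force": force on a finger pad.
Only numpy, scipy, OpenCV 4.12 (cv2) and the standard library are available. Lean on these libraries where they do the work, as an engineer would, in place of code of your own. Each camera call takes 0.05 s, during which the arm holds its last target. There are 200 camera calls.

## Working session

There is one attempt and no reset: what is moved stays moved. The work goes in short steps, Python scripts to look and compute and a tool call to move; the robot and the scene stay as the last step left them, time stands still between calls to the robot, and variables do not carry over. Pictures are saved under pics/ and viewed, at most 10 in all, crops included, and the job is handed in when it is done.

Besides the shell and the picture viewer there is one more tool, called after "Emit:" in YAML: its name, and indented under it one key for each argument. move_arm: Moves the arm, as the interface text tells. Its arguments: {"type":"object","properties":{"delta_pos":{"type":"array","items":{"type":"array","items":{"type":"number"}}},"roll":{"type":"array","items":{"type":"number"}},"grip":{"type":"number"},"grip_force":{"type":"number"}},"required":["delta_pos","roll"]}

```bash
mkdir -p pics; cat > h.py <<'E'
import numpy as np, cv2
from rig import state, viewer, job
from scipy.spatial.transform import Rotation as R
def cam(n):
    s=state(); c=viewer.read_camera(n)
    c['f']=240/np.tan(np.radians(c['vertical_fov'])/2)
    if n=='wrist':
        T=np.eye(4); T[:3,:3]=R.from_euler('xyz',s['tcp_rot']).as_matrix() if len(np.ravel(s['tcp_rot']))==3 else np.array(s['tcp_rot']); T[:3,3]=s['tool_pos']
        T=T@np.array(c['T_tool_cam']); c['R']=T[:3,:3]; c['p']=T[:3,3]
    else:
        a=np.array(c['attitude']); c['R']=R.from_euler('xyz',a).as_matrix() if a.size==3 else a; c['p']=np.array(c['xyz'])
    return c
def ray(c,u,v):
    d=np.array([(u-c['cx'])/c['f'],(v-c['cy'])/c['f']]); x=d.copy()
    for _ in range(20): x=d/(1+c['k1']*(x@x))
    r=c['R']@np.array([x[0],x[1],1]); return r/np.linalg.norm(r)
def onz(c,u,v,z):
    r=ray(c,u,v); return c['p']+r*(z-c['p'][2])/r[2]
def proj(c,P):
    q=c['R'].T@(np.asarray(P)-c['p']); s=q[:2]/q[2]; s=s*(1+c['k1']*(s@s)); return s*c['f']+[c['cx'],c['cy']]
E
python3 - <<'E'
from h import *
print(state())
for n in('top','scene'):
    c=cam(n); cv2.imwrite(f'pics/{n}0.png',c['image']); print(n,c['attitude'],c['p'],c['R'].round(3).tolist(),c['f'],c['cx'],c['cy'],c['k1'])
E
```

```text
{'clock': 0.0, 'q': array([ 1.24341979e+00,  3.00472290e-01,  1.52156548e+00, -2.00447256e-05,
        1.32069683e+00, -6.66373291e-02]), 'qvel': array([ 9.65871484e-04, -3.04237562e-04,  1.71857997e-03, -4.51142973e-04,
       -2.31334713e-03,  7.05119433e-05]), 'tau': array([-3.41002451e-03, -5.31813097e+01, -3.52733731e+01,  7.07258773e-02,
        2.44798616e-02, -1.35742207e-04]), 'tool_pos': array([0.14173517, 0.53116806, 0.21289227]), 'tcp_rot': array([-3.14045195e+00, -5.66675691e-05,  2.88085839e+00]), 'force': array([ 0.72980364,  0.04223028, -0.28690618]), 'moment': array([-0.03386039,  0.0520171 , -0.02768362]), 'finger_force': 0.0, 'finger_gap': 0.9986436256804798}
top [-2.94941216 -0.00715657 -1.54518742] [0.39174768 0.00926634 1.11798786] [[0.026, -0.981, 0.191], [-1.0, -0.027, -0.002], [0.007, -0.191, -0.982]] 437.1463425542382 325.5148160147061 239.48595222384031 -0.0782802574369461
scene [-2.1662148  -0.01142936 -1.06652032] [-0.3249721  -0.51944214  0.85114625] [[0.483, -0.486, 0.728], [-0.875, -0.279, 0.394], [0.011, -0.828, -0.561]] 568.0708803904109 322.923715291913 245.1043420153204 -0.1494775437662
```

View pics/top0.png

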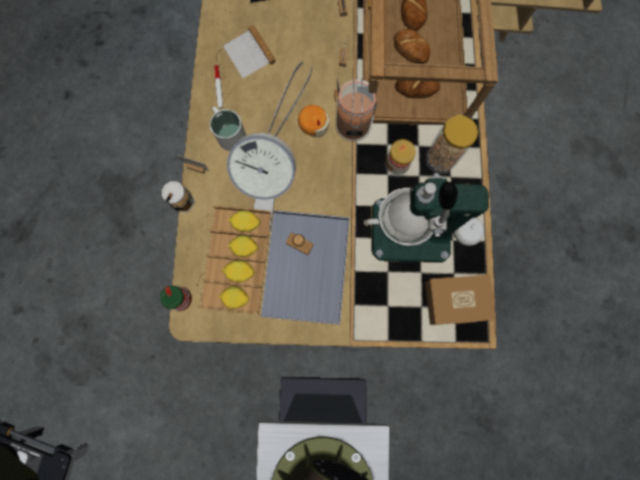

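View pics/scene0.png

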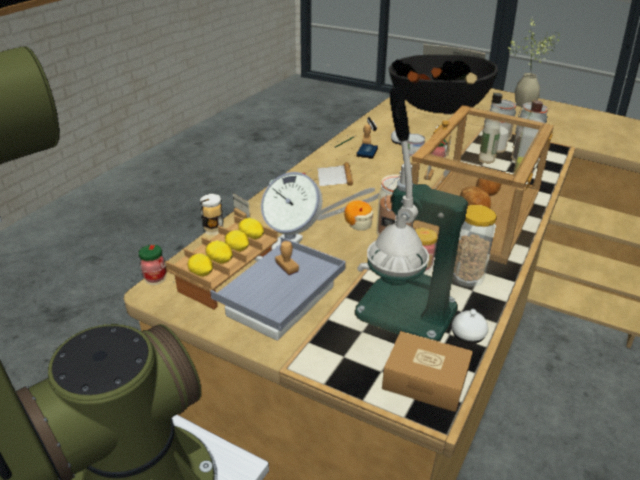

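The top view shows lemons at (244,221), (243,246), (239,271) and (234,298). The stamp handle is at (298,240), the pan spans columns 265–348, and the dial is centred near (262,166) with the dark sector near (250,146). The jam jar is at (175,297), close to the board's outer end.

```bash
cat > m.py <<'E'
from h import *
def scale_pose(c):
    im=c['image']; h=cv2.cvtColor(im,cv2.COLOR_BGR2HSV)
    m=cv2.inRange(h,(22,150,90),(34,255,255)); m[:, :200]=0; m[:,265:]=0; m[:205]=0;m[312:]=0
    n,_,st,ce=cv2.connectedComponentsWithStats(m)
    L=sorted([onz(c,*ce[i],0.104)[:2] for i in range(1,n) if st[i,4]>60],key=lambda p:p[0])
    return np.array(L)
def dial(c,pose,radii=(52,56,60,64,68)):
    x,y,t=pose; Rz=R.from_euler('z',t).as_matrix(); g=cv2.cvtColor(c['image'],cv2.COLOR_BGR2GRAY)
    ctr=Rz@[.215,.03,.125]+[x,y,0]; l=Rz@[0,1,0]; u=Rz@[.7071,0,.7071]
    A=np.arange(-30,210,4); out=[]
    for a in np.radians(A):
        P=[proj(c,ctr+r/1e3*(np.cos(a)*l+np.sin(a)*u)) for r in radii]
        out.append([int(v) for v in cv2.remap(g,np.float32([p[0] for p in P])[None],np.float32([p[1] for p in P])[None],1)[0]])
    return A,out,proj(c,ctr)
E
python3 - <<'E'
from m import *
c=cam('top'); L=scale_pose(c); print(L.round(4))
im=c['image']; hsv=cv2.cvtColor(im,cv2.COLOR_BGR2HSV)
# pan: bluish grey
m=cv2.inRange(im,(85,75,70),(170,150,140))&cv2.inRange(hsv,(100,20,0),(130,255,255)); m[:205]=0;m[330:]=0;m[:,:255]=0;m[:,360:]=0
m=cv2.morphologyEx(m,cv2.MORPH_CLOSE,np.ones((5,5)));m=cv2.morphologyEx(m,cv2.MORPH_OPEN,np.ones((5,5)))
k=max(cv2.findContours(m,0,1)[0],key=cv2.contourArea); r=cv2.minAreaRect(k); b=cv2.boxPoints(r); print('pan',cv2.contourArea(k),b.round(1).tolist(),[onz(c,*p,.076)[:2].round(4).tolist() for p in b])
print('stamp handle',onz(c,298,238,.065),'jar',onz(c,174,296,.086),'free px',proj(c,[.46,-.17,0]))
cr=np.hstack([cv2.resize(im[130:210,215:310],(475,400),interpolation=2),cv2.resize(im[225:260,280:320],(320,280),interpolation=2)[:400] if 0 else np.vstack([cv2.resize(im[225:260,280:320],(320,280),interpolation=2),np.zeros((120,320,3),np.uint8)])])
cv2.imwrite('pics/crop.png',cr)
E
```

```text
[[0.4478 0.2158]
 [0.5095 0.2095]
 [0.5689 0.2022]
 [0.6299 0.2027]]
pan 7620.5 [[262.3999938964844, 315.1000061035156], [272.79998779296875, 211.0], [348.5, 218.60000610351562], [338.1000061035156, 322.70001220703125]] [[0.4091, 0.151], [0.6626, 0.1385], [0.6484, -0.0481], [0.3964, -0.0277]]
stamp handle [0.5986628 0.0746084 0.065    ] jar [0.44685928 0.36182447 0.086     ] free px [393.34951247 298.83275343]
```

View pics/crop.png

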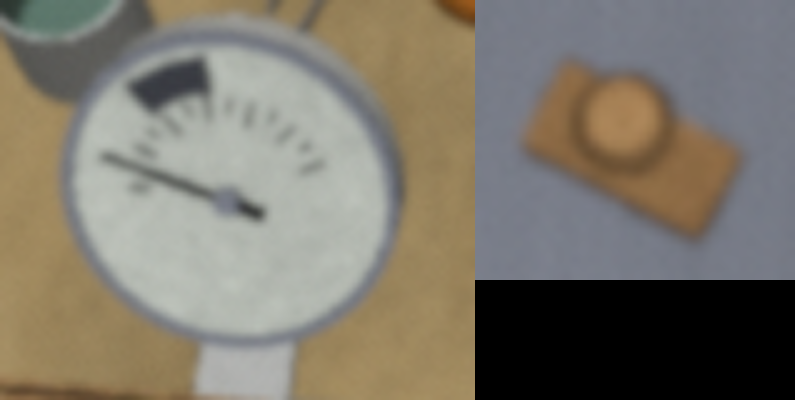

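The crop shows the dial with the needle near the left (about 0.3 rad) and the sector at upper left, at crop (130–210, 60–110). The stamp's long axis runs down-right at about 27°.

```bash
python3 - <<'E'
from m import *
c=cam('top'); pose=(.536,.152,-.071)
A,o,p=dial(c,pose,(45,60,68)); print('dialpx',p,'crop hub seen',215+228/5,130+202/5)
for a,v in zip(A,o): print(a,v,end='; ')
print('\nhandle',onz(c,298.4,240,.129)); 
Rz=R.from_euler('z',-.071).as_matrix()
for i,x in enumerate((-.0915,-.0305,.0305,.0915)): print(i+1,(Rz@[x,.125,0]+[.536,.152,0]).round(4),(Rz@[x,-.03,0]+[.536,.152,0]).round(4))
E
```

```text
dialpx [260.72446217 169.11645364] crop hub seen 260.6 170.4
-30 [184, 189, 188]; -26 [184, 189, 186]; -22 [186, 189, 186]; -18 [188, 184, 186]; -14 [186, 187, 188]; -10 [183, 190, 189]; -6 [175, 190, 185]; -2 [154, 188, 185]; 2 [141, 187, 187]; 6 [151, 185, 185]; 10 [139, 167, 179]; 14 [124, 126, 178]; 18 [145, 152, 186]; 22 [154, 181, 189]; 26 [139, 184, 185]; 30 [154, 183, 183]; 34 [168, 182, 184]; 38 [162, 181, 180]; 42 [163, 174, 171]; 46 [162, 124, 124]; 50 [148, 69, 70]; 54 [153, 60, 69]; 58 [170, 60, 69]; 62 [165, 61, 71]; 66 [160, 61, 70]; 70 [165, 60, 72]; 74 [155, 60, 73]; 78 [151, 79, 88]; 82 [172, 148, 154]; 86 [168, 183, 183]; 90 [162, 184, 179]; 94 [175, 183, 179]; 98 [164, 185, 177]; 102 [151, 184, 178]; 106 [167, 182, 180]; 110 [172, 180, 178]; 114 [162, 180, 178]; 118 [168, 180, 177]; 122 [166, 177, 174]; 126 [149, 177, 178]; 130 [163, 179, 181]; 134 [174, 178, 183]; 138 [160, 181, 181]; 142 [159, 183, 180]; 146 [171, 179, 178]; 150 [157, 180, 175]; 154 [147, 181, 179]; 158 [167, 184, 182]; 162 [179, 184, 184]; 166 [182, 186, 182]; 170 [183, 188, 182]; 174 [184, 190, 182]; 178 [184, 187, 183]; 182 [181, 182, 184]; 186 [179, 181, 183]; 190 [180, 182, 182]; 194 [180, 180, 181]; 198 [180, 183, 182]; 202 [179, 184, 180]; 206 [176, 186, 181]; 
handle [0.58141705 0.06953874 0.129     ]
1 [0.4536 0.2832 0.    ] [0.4426 0.1286 0.    ]
2 [0.5144 0.2788 0.    ] [0.5034 0.1242 0.    ]
3 [0.5753 0.2745 0.    ] [0.5643 0.1199 0.    ]
4 [0.6361 0.2702 0.    ] [0.6251 0.1156 0.    ]
```

Emit:
move_arm:
  delta_pos:
    - [0.042,-0.044,0]
    - [0.084,-0.088,0]
    - [0.126,-0.132,0]
    - [0.168,-0.176,0]
    - [0.21,-0.22,0]
  roll: [3,6,9,11,11]
  grip: 0.094

```text
clock: 0.82
tool_pos: [0.3529, 0.3098, 0.2135]
tcp_rot: [3.141, 0.0, 3.073]
force: [0.3, 1.1, -0.6]
finger_gap: 1.001
finger_force: 0.0
```

Emit:
move_arm:
  delta_pos:
    - [0.042,-0.044,0]
    - [0.084,-0.088,0]
    - [0.126,-0.132,0]
    - [0.168,-0.176,0]
    - [0.21,-0.22,0]
  roll: [0,0,0,0,0]

```text
clock: 1.45
tool_pos: [0.5629, 0.0897, 0.2134]
tcp_rot: [3.142, -0.0, 3.073]
force: [0.1, 0.4, -0.3]
finger_gap: 0.998
finger_force: 0.0
```

```bash
python3 - <<'E'
from h import *
c=cam('wrist'); cv2.imwrite('pics/w1.png',c['image']); print(c['p'],proj(c,[.581,.0695,.129]),proj(c,[.581,.0695,.107]))
np.save('w1.npy',{k:c[k] for k in('p','R','f','cx','cy','k1')},allow_pickle=True)
E
```

```text
[0.49462639 0.09436758 0.38543626] [293.32984952 272.65168403] [295.22493405 263.56273318]
```

View pics/w1.png

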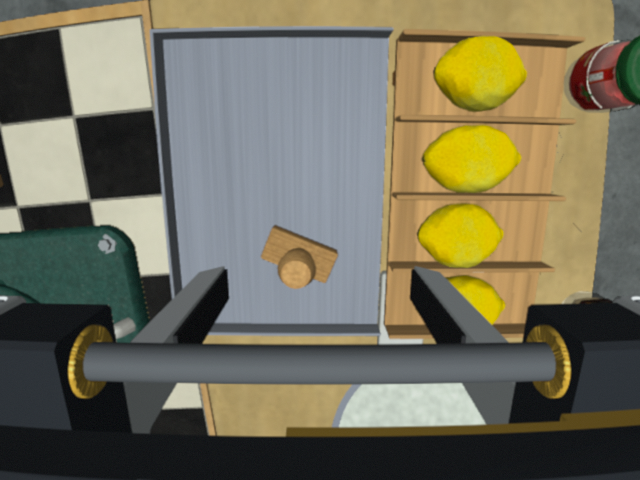

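The wrist view shows the handle top at (296,271) against a predicted (293,273), so the stamp's position is confirmed. I'll descend and grip it.

Emit:
move_arm:
  delta_pos:
    - [0.018,-0.02,-0.03]
    - [0.018,-0.02,-0.075]
    - [0.018,-0.02,-0.105]
    - [0.018,-0.02,-0.117]
    - [0.018,-0.02,-0.117]
  roll: [0,0,0,0,0]

```text
clock: 2.12
tool_pos: [0.5798, 0.0715, 0.0965]
tcp_rot: [-3.142, -0.001, 3.073]
force: [0.1, -0.1, 1.5]
finger_gap: 0.998
finger_force: 0.0
```

Emit:
move_arm:
  delta_pos:
    - [0,0,0]
    - [0,0,0]
    - [0,0,0]
    - [0,0,0]
    - [0,0,0]
  roll: [0,0,0,0,0]
  grip: 0.0
  grip_force: 15

```text
clock: 2.75
tool_pos: [0.5798, 0.0714, 0.0965]
tcp_rot: [3.142, 0.0, 3.073]
force: [0.8, -0.1, 0.5]
finger_gap: 0.503
finger_force: 0.0
```

Emit:
move_arm:
  delta_pos:
    - [0,0,0]
    - [0,0,0]
    - [0,0,0]
    - [0,0,0]
    - [0,0,0]
  roll: [0,0,0,0,0]

```text
clock: 3.38
tool_pos: [0.5798, 0.0714, 0.0964]
tcp_rot: [-3.142, 0.0, 3.073]
force: [0.2, 0.2, -0.7]
finger_gap: 0.296
finger_force: 15.0
```

Emit:
move_arm:
  delta_pos:
    - [0,0,0.01]
    - [0,0,0.03]
    - [0,0,0.06]
    - [0,0,0.09]
    - [0,0,0.1]
  roll: [0,0,0,0,0]

```text
clock: 4.0
tool_pos: [0.5804, 0.0714, 0.1986]
tcp_rot: [3.141, 0.003, 3.073]
force: [0.2, 0.0, -0.8]
finger_gap: 0.299
finger_force: 15.0
```

Emit:
move_arm:
  delta_pos:
    - [-0.04,-0.02,0]
    - [-0.08,-0.05,0]
    - [-0.11,-0.09,0]
    - [-0.12,-0.14,0]
    - [-0.12,-0.19,0]
  roll: [0,0,0,0,0]

```text
clock: 4.62
tool_pos: [0.4589, -0.1198, 0.1963]
tcp_rot: [3.142, -0.0, 3.073]
force: [0.3, -1.3, -1.2]
finger_gap: 0.3
finger_force: 15.0
```

Emit:
move_arm:
  delta_pos:
    - [0,-0.035,0]
    - [0,-0.05,-0.04]
    - [0,-0.05,-0.09]
    - [0,-0.05,-0.13]
    - [0,-0.05,-0.145]
  roll: [0,0,0,0,0]

```text
clock: 5.25
tool_pos: [0.4587, -0.1681, 0.0493]
tcp_rot: [3.14, -0.003, 3.073]
force: [0.2, 0.5, -0.4]
finger_gap: 0.297
finger_force: 15.0
```

Lower the last 8 mm slowly, watching the force.

Emit:
move_arm:
  delta_pos:
    - [0,0,-0.003]
    - [0,0,-0.006]
    - [0,0,-0.008]
    - [0,0,-0.009]
    - [0,0,-0.009]
  roll: [0,0,0,0,0]

```text
clock: 5.88
tool_pos: [0.4599, -0.1686, 0.0427]
tcp_rot: [-3.141, 0.0, 3.073]
force: [0.3, -0.4, -1.8]
finger_gap: 0.301
finger_force: 15.0
```

Emit:
move_arm:
  delta_pos:
    - [0,0,-0.001]
    - [0,0,-0.002]
    - [0,0,-0.003]
    - [0,0,-0.003]
    - [0,0,-0.003]
  roll: [0,0,0,0,0]

```text
clock: 6.5
tool_pos: [0.46, -0.1686, 0.0396]
tcp_rot: [-3.141, 0.0, 3.073]
force: [1.3, 0.4, 1.8]
finger_gap: 0.298
finger_force: 15.0
```

Emit:
move_arm:
  delta_pos:
    - [0,0,-0.001]
    - [0,0,-0.001]
    - [0,0,-0.001]
    - [0,0,-0.001]
    - [0,0,-0.001]
  roll: [0,0,0,0,0]
  grip: 0.07

```text
clock: 7.12
tool_pos: [0.4598, -0.1686, 0.0384]
tcp_rot: [3.142, -0.0, 3.073]
force: [-0.3, 0.5, 0.3]
finger_gap: 0.745
finger_force: 0.0
```

Emit:
move_arm:
  delta_pos:
    - [0,0,0.02]
    - [0,0,0.06]
    - [0,0,0.11]
    - [0,0,0.15]
    - [0,0,0.17]
  roll: [0,0,0,0,0]

```text
clock: 7.75
tool_pos: [0.4602, -0.1688, 0.2107]
tcp_rot: [-3.141, 0.003, 3.073]
force: [0.0, -0.9, -0.3]
finger_gap: 0.746
finger_force: 0.0
```

```bash
python3 - <<'E'
from m import *
c=cam('top'); im=c['image']; a=cv2.resize(im[200:320,200:440],(480,240)); b=cv2.resize(im[130:210,215:310],(285,240),interpolation=2)
w=cam('wrist')
cv2.imwrite('pics/c2.png',np.vstack([np.hstack([a,b]),cv2.copyMakeBorder(cv2.resize(w['image'],(440,330)),0,0,0,325,0)])); print(proj(c,[.46,-.17,.072]),state()['tool_pos'])
E
```

```text
[398.16013008 297.09361244] [ 0.4604853  -0.16892726  0.21042652]
```

View pics/c2.png

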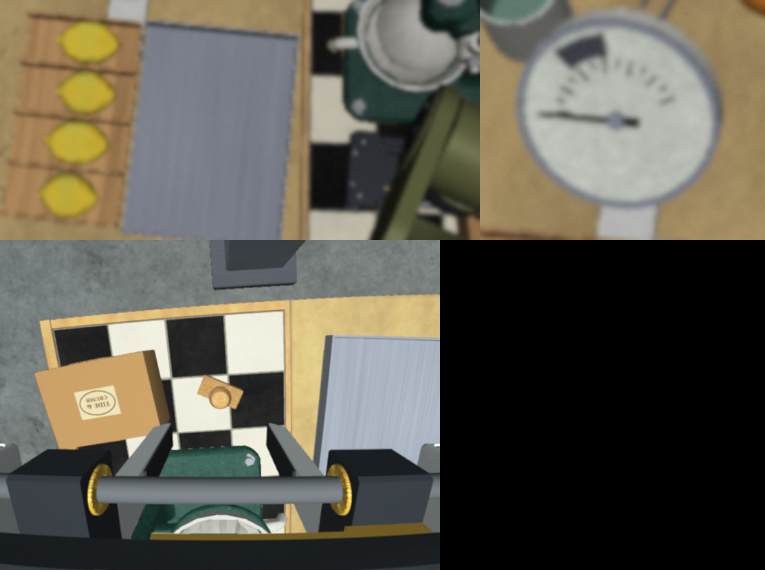

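The stamp stands upright on the worktop, the pan is empty and the needle is at zero. Next is lane 1, with the fingers closed.

Emit:
move_arm:
  delta_pos:
    - [0,0.055,0]
    - [0,0.11,0]
    - [-0.002,0.17,0]
    - [-0.004,0.23,0]
    - [-0.006,0.29,0]
  roll: [0,0,0,0,0]
  grip: 0.0

```text
clock: 8.48
tool_pos: [0.4531, 0.1232, 0.2073]
tcp_rot: [-3.141, -0.001, 3.073]
force: [0.8, -0.2, 0.3]
finger_gap: 0.247
finger_force: 0.0
```

Emit:
move_arm:
  delta_pos:
    - [0,0.055,0]
    - [0,0.11,0]
    - [0,0.145,0]
    - [0,0.161,0]
    - [0,0.161,0]
  roll: [0,0,0,0,0]

```text
clock: 9.1
tool_pos: [0.4536, 0.2823, 0.2076]
tcp_rot: [-3.141, -0.001, 3.074]
force: [0.3, 0.2, 0.4]
finger_gap: 0.008
finger_force: 0.0
```

Emit:
move_arm:
  delta_pos:
    - [0,0,-0.03]
    - [0,0,-0.075]
    - [0,0,-0.105]
    - [0,0,-0.12]
    - [0,0,-0.122]
  roll: [0,0,0,0,0]

```text
clock: 9.72
tool_pos: [0.4539, 0.2816, 0.0863]
tcp_rot: [-3.141, -0.001, 3.072]
force: [0.4, 0.4, 0.1]
finger_gap: 0.005
finger_force: 0.0
```

Emit:
move_arm:
  delta_pos:
    - [-0.001,-0.01,0]
    - [-0.0015,-0.02,0]
    - [-0.002,-0.03,0]
    - [-0.003,-0.04,0]
    - [-0.0035,-0.05,0]
  roll: [0,0,0,0,0]

```text
clock: 10.35
tool_pos: [0.4503, 0.2317, 0.0866]
tcp_rot: [3.141, 0.0, 3.073]
force: [0.3, 1.7, 1.9]
finger_gap: 0.01
finger_force: 0.6
```

Emit:
move_arm:
  delta_pos:
    - [-0.001,-0.01,0]
    - [-0.0015,-0.02,0]
    - [-0.002,-0.03,0]
    - [-0.003,-0.04,0]
    - [-0.0035,-0.05,0]
  roll: [0,0,0,0,0]

```text
clock: 10.98
tool_pos: [0.4467, 0.1817, 0.0864]
tcp_rot: [-3.141, -0.0, 3.073]
force: [-0.2, 0.8, -0.1]
finger_gap: 0.007
finger_force: 0.0
```

Emit:
move_arm:
  delta_pos:
    - [-0.001,-0.01,0]
    - [-0.0015,-0.02,0]
    - [-0.002,-0.03,0]
    - [-0.003,-0.04,0]
    - [-0.0035,-0.05,0]
  roll: [0,0,0,0,0]

```text
clock: 11.6
tool_pos: [0.4433, 0.1317, 0.0864]
tcp_rot: [-3.142, 0.0, 3.073]
force: [0.6, -0.4, -0.6]
finger_gap: 0.006
finger_force: 0.0
```

```bash
python3 - <<'E'
from m import *
c=cam('top'); im=c['image']; a=cv2.resize(im[200:330,200:360],(480,390),interpolation=2)
w=cam('wrist'); b=cv2.resize(im[130:210,215:310],(285,240),interpolation=2)
cv2.imwrite('pics/c3.png',np.hstack([a,cv2.copyMakeBorder(b,0,150,0,0,0)]))
E
```

```text
(no output)
```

View pics/c3.png

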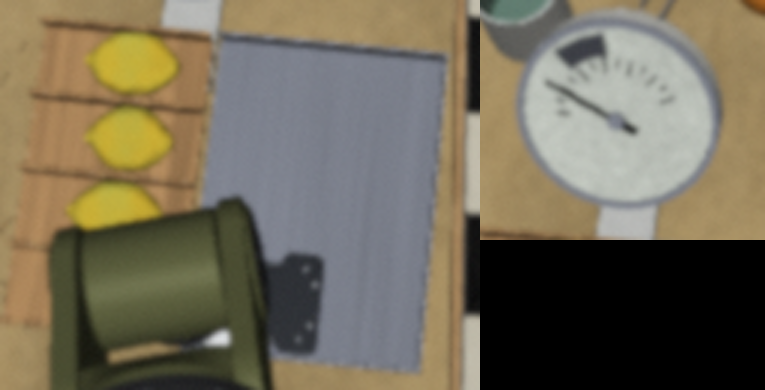

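Emit:
move_arm:
  delta_pos:
    - [0,0.01,0.02]
    - [0,0.01,0.06]
    - [0,0.03,0.11]
    - [0.02,0.08,0.122]
    - [0.04,0.13,0.122]
  roll: [0,0,0,0,0]

```text
clock: 12.32
tool_pos: [0.4842, 0.2641, 0.2102]
tcp_rot: [3.14, 0.003, 3.072]
force: [0.8, -0.6, -0.4]
finger_gap: 0.006
finger_force: 0.0
```

Emit:
move_arm:
  delta_pos:
    - [0.025,0.01,0]
    - [0.031,0.017,0]
    - [0.031,0.017,0]
    - [0.031,0.017,0]
    - [0.031,0.017,0]
  roll: [0,0,0,0,0]

```text
clock: 12.95
tool_pos: [0.5141, 0.279, 0.2089]
tcp_rot: [3.141, 0.0, 3.072]
force: [0.4, -0.1, -1.5]
finger_gap: 0.006
finger_force: 0.0
```

```bash
cat > look.py <<'E'
from m import *
import sys
c=cam('top'); w=cam('wrist'); A,o,p=dial(c,(.536,.152,-.071),(25,30,35,38,41))
A2=np.arange(0,110,2); m=[]
x,y,t=.536,.152,-.071; Rz=R.from_euler('z',t).as_matrix(); g=cv2.cvtColor(c['image'],6)
ctr=Rz@[.215,.03,.125]+[x,y,0]; ctr=ctr-np.array([0.002,0,0]); l=Rz@[0,1,0]; u=Rz@[.7071,0,.7071]
for a in np.radians(A2):
    P=np.float32([proj(c,ctr+r/1e3*(np.cos(a)*l+np.sin(a)*u)) for r in range(20,42,3)]); m.append(cv2.remap(g,P[None,:,0],P[None,:,1],1).mean())
m=np.array(m); k=m.argmin(); wt=np.clip(m.max()-25-m,0,None)*(abs(np.arange(len(m))-k)<8); print('needle rad',np.radians((A2*wt).sum()/wt.sum()).round(3))
h=cv2.cvtColor(w['image'],cv2.COLOR_BGR2HSV); mm=cv2.inRange(h,(22,140,80),(34,255,255)); mm=cv2.morphologyEx(mm,cv2.MORPH_OPEN,np.ones((5,5)))
n,_,st,ce=cv2.connectedComponentsWithStats(mm)
for i in range(1,n):
    if st[i,4]>800:
        for z in (.098,.084):
            P=onz(w,*ce[i],z); print('lemon z',z,st[i,4],'px',ce[i].round(),'scale',((Rz.T@(P-[x,y,0]))[:2]).round(3))
cv2.imwrite('pics/'+sys.argv[1],w['image'])
E
python3 look.py w4.png
```

```text
needle rad 0.361
lemon z 0.098 3642 px [137. 219.] scale [-0.046 -0.019]
lemon z 0.084 3642 px [137. 219.] scale [-0.043 -0.026]
lemon z 0.098 4699 px [231. 238.] scale [-0.031  0.055]
lemon z 0.084 4699 px [231. 238.] scale [-0.027  0.052]
lemon z 0.098 2122 px [226. 298.] scale [0.02  0.048]
lemon z 0.084 2122 px [226. 298.] scale [0.026 0.045]
```

View pics/w4.png

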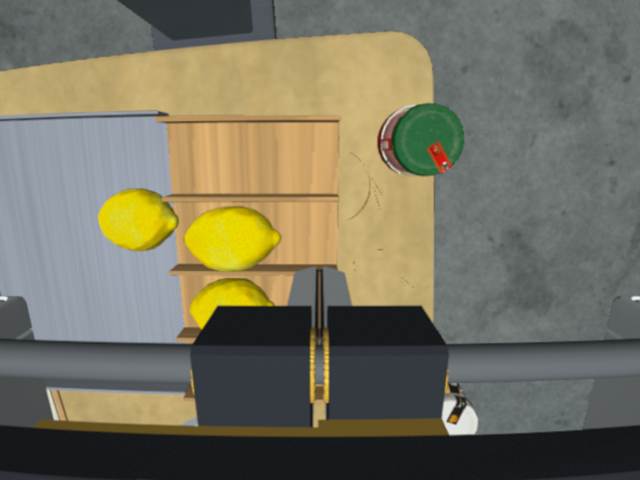

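The needle reads about 0.36. Lemon 1 slipped sideways to scale x −43 mm and now rests against the board edge in front of lane 2, at pixel (137,219). I'll turn the gripper 90° and use the slightly opened fingers as a two-prong pusher, which centres itself on the lemon.

```bash
python3 -c "
from rig import state; s=state(); print(s['q'],s['tool_pos'],s['clock'])"
```

```text
[ 4.34765212e-01  3.81565409e-01  1.42312341e+00  2.74290388e-06
  1.33650451e+00 -1.06692035e+00] [0.51416478 0.2791337  0.20875622] 13.05
```

Emit:
move_arm:
  delta_pos:
    - [0,0,0]
    - [0,0,0]
    - [0,0,0]
    - [0,0,0]
    - [0,0,0]
  roll: [-10,-20,-30,-40,-50]
  grip: 0.02

```text
clock: 13.68
tool_pos: [0.5142, 0.2792, 0.2086]
tcp_rot: [3.141, 0.0, 2.194]
force: [0.2, 0.2, 0.0]
finger_gap: 0.212
finger_force: 0.0
```

Emit:
move_arm:
  delta_pos:
    - [0,0,0]
    - [0,0,0]
    - [0,0,0]
    - [0,0,0]
    - [0,0,-0.04]
  roll: [-10,-20,-30,-40,-40]

```text
clock: 14.3
tool_pos: [0.5155, 0.2798, 0.1706]
tcp_rot: [3.137, -0.003, 1.499]
force: [-0.1, 0.0, -1.1]
finger_gap: 0.216
finger_force: 0.0
```

Emit:
move_arm:
  delta_pos:
    - [0,0,-0.04]
    - [0,0,-0.065]
    - [0,0,-0.08]
    - [0,0,-0.08]
    - [0,0,-0.08]
  roll: [0,0,0,0,0]

```text
clock: 14.92
tool_pos: [0.5148, 0.2796, 0.0896]
tcp_rot: [3.14, -0.001, 1.502]
force: [0.6, 0.4, 0.9]
finger_gap: 0.21
finger_force: 0.0
```

Emit:
move_arm:
  delta_pos:
    - [-0.001,-0.012,-0.003]
    - [-0.002,-0.024,-0.003]
    - [-0.0025,-0.036,-0.003]
    - [-0.0035,-0.048,-0.003]
    - [-0.004,-0.06,-0.003]
  roll: [0,0,0,0,0]

```text
clock: 15.55
tool_pos: [0.5104, 0.2186, 0.0856]
tcp_rot: [3.141, -0.0, 1.502]
force: [0.6, 1.8, -0.4]
finger_gap: 0.21
finger_force: 0.8
```

Emit:
move_arm:
  delta_pos:
    - [-0.001,-0.01,0]
    - [-0.0015,-0.02,0]
    - [-0.002,-0.03,0]
    - [-0.003,-0.04,0]
    - [-0.0035,-0.05,0]
  roll: [0,0,0,0,0]

```text
clock: 16.18
tool_pos: [0.5066, 0.1687, 0.0853]
tcp_rot: [-3.141, 0.0, 1.502]
force: [0.4, 0.6, -0.6]
finger_gap: 0.214
finger_force: 0.5
```

Emit:
move_arm:
  delta_pos:
    - [-0.001,-0.01,0]
    - [-0.0015,-0.02,0]
    - [-0.002,-0.03,0]
    - [-0.003,-0.04,0]
    - [-0.0035,-0.05,0]
  roll: [0,0,0,0,0]

```text
clock: 16.8
tool_pos: [0.5032, 0.1187, 0.0854]
tcp_rot: [-3.141, 0.0, 1.502]
force: [-1.5, 0.8, -0.5]
finger_gap: 0.214
finger_force: 0.3
```

```bash
python3 look.py w5.png
```

```text
needle rad 0.829
lemon z 0.098 14577 px [595.  89.] scale [0.086 0.058]
lemon z 0.084 14577 px [595.  89.] scale [0.096 0.06 ]
lemon z 0.098 17288 px [469.  94.] scale [0.03  0.054]
lemon z 0.084 17288 px [469.  94.] scale [0.036 0.056]
lemon z 0.098 1564 px [434. 426.] scale [ 0.029 -0.108]
lemon z 0.084 1564 px [434. 426.] scale [ 0.034 -0.12 ]
```

View pics/w5.png

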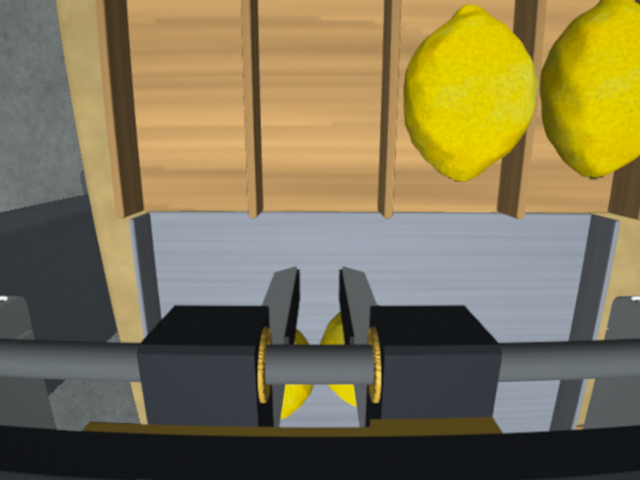

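Both lemons are in the pan ahead of the fingers and the needle is near 0.83, by the sector's first edge. I'll lift away, let it settle and read it properly.

Emit:
move_arm:
  delta_pos:
    - [0,0.01,0.02]
    - [0,0.02,0.06]
    - [0.02,0.06,0.1]
    - [0.05,0.1,0.12]
    - [0.065,0.14,0.12]
  roll: [0,0,0,0,0]

```text
clock: 17.52
tool_pos: [0.5697, 0.2609, 0.2073]
tcp_rot: [3.139, -0.001, 1.502]
force: [-1.0, -0.8, -1.2]
finger_gap: 0.21
finger_force: 0.0
```

Emit:
move_arm:
  delta_pos:
    - [0.007,0.018,0]
    - [0.007,0.018,0]
    - [0.007,0.018,0]
    - [0.007,0.018,0]
    - [0.007,0.018,0]
  roll: [0,0,0,0,0]

```text
clock: 18.15
tool_pos: [0.5754, 0.2769, 0.2058]
tcp_rot: [3.141, -0.0, 1.501]
force: [0.6, 0.2, 0.3]
finger_gap: 0.213
finger_force: 0.0
```

```bash
python3 look.py w6.png; python3 - <<'E'
from m import *
c=cam('top'); im=c['image']; a=cv2.resize(im[195:330,200:360],(480,405),interpolation=2)
b=cv2.resize(im[130:210,215:310],(285,240),interpolation=2)
cv2.imwrite('pics/c6.png',np.hstack([a,cv2.copyMakeBorder(b,0,165,0,0,0)]))
E
```

```text
needle rad 0.87
lemon z 0.098 1084 px [395. 294.] scale [0.091 0.081]
lemon z 0.084 1084 px [395. 294.] scale [0.094 0.075]
lemon z 0.098 2451 px [319. 318.] scale [0.029 0.059]
lemon z 0.084 2451 px [319. 318.] scale [0.029 0.052]
lemon z 0.098 1832 px [300. 411.] scale [ 0.013 -0.031]
lemon z 0.084 1832 px [300. 411.] scale [ 0.012 -0.042]
lemon z 0.098 1464 px [432. 426.] scale [ 0.133 -0.049]
lemon z 0.084 1464 px [432. 426.] scale [ 0.138 -0.061]
```

View pics/c6.png

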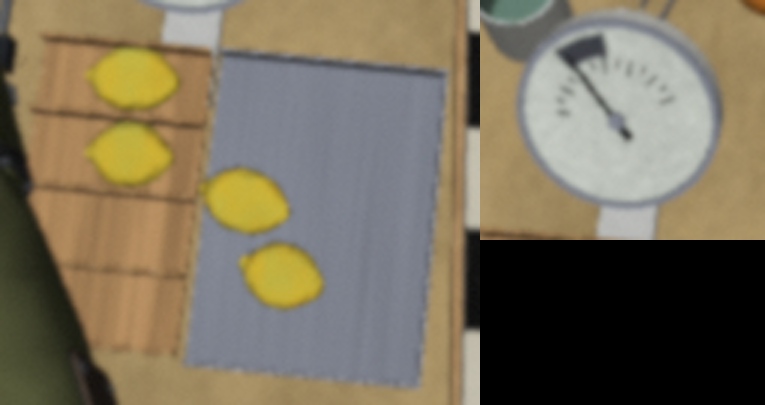

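```bash
python3 - <<'E'
from m import *
c=cam('top'); Rz=R.from_euler('z',-.071).as_matrix()
for n,u,v,z in (('a ctr',246,200,.078),('a tail',202,187,.08),('b ctr',283,275,.078),('b tail',243,259,.078),('edge',196,268,.072),('edge up',213,117,.072)):
    P=onz(c,200+u/3,195+v/3,z); print(n,(Rz.T@(P-[.536,.152,0]))[:2].round(4),P.round(4))
E
```

```text
a ctr [ 0.0042 -0.0418] [0.5372 0.11   0.078 ]
a tail [ 0.0109 -0.0057] [0.5464 0.1456 0.08  ]
b ctr [-0.0525 -0.0778] [0.4781 0.0781 0.078 ]
b tail [-0.043  -0.0448] [0.4899 0.1104 0.078 ]
edge [-0.0534 -0.0076] [0.4822 0.1482 0.072 ]
edge up [ 0.0701 -0.0065] [0.6055 0.1406 0.072 ]
```

```bash
python3 - <<'E'
from m import *
c=cam('top'); Rz=R.from_euler('z',-.071).as_matrix(); g=cv2.cvtColor(c['image'],6)
nrm=Rz@[-.7071,0,.7071]; ctr0=Rz@[.215,.03,.125]+[.536,.152,0]; l=Rz@[0,1,0]; u=Rz@[.7071,0,.7071]
def pl(U,V):
    r=ray(c,U,V); q=c['p']+r*(((ctr0-c['p'])@nrm)/(r@nrm))-ctr0; return np.array([q@l,q@u])
# rim ellipse -> true hub; hub pixel from crop
hub=pl(215+135/3,130+120/3); print('hub offset mm',hub*1e3)
for h,name in((hub,'hub seen'),(np.zeros(2),'model')):
    def prof(r,lo,hi):
        A=np.arange(lo,hi,.5); P=np.float32([proj(c,ctr0+(h[0]+r*np.cos(a))*l+(h[1]+r*np.sin(a))*u) for a in np.radians(A)])
        return A,cv2.remap(g,P[None,:,0],P[None,:,1],1)[0].astype(float)
    ns=[]
    for r in (.025,.03,.035,.04):
        A,p=prof(r,25,80); w=np.clip(p.max()-40-p,0,None)*(abs(A-A[p.argmin()])<12); ns.append(np.radians((A*w).sum()/w.sum()))
    A,p=prof(.066,20,110); d=np.radians(A[p<125]); A,p=prof(.060,20,110); d2=np.radians(A[p<125])
    print(name,'needle',np.round(ns,3),'sector',d.min(),d.max(),d2.min(),d2.max())
E
```

```text
hub offset mm [ 1.77213687 -2.49791984]
hub seen needle [0.916 0.917 0.924 0.931] sector 0.8552113334772214 1.4311699866353502 0.8639379797371931 1.4311699866353502
model needle [0.797 0.819 0.843 0.859] sector 0.8115781021773633 1.3962634015954636 0.8115781021773633 1.3962634015954636
```

Emit:
move_arm:
  delta_pos:
    - [0,0,0.01]
    - [0,0,0.01]
    - [0,0,0.01]
    - [0,0,0.01]
    - [0,0,0.01]
  roll: [0,0,0,0,0]

```text
clock: 19.02
tool_pos: [0.5753, 0.2774, 0.2153]
tcp_rot: [-3.141, 0.0, 1.502]
force: [0.3, 0.1, -0.1]
finger_gap: 0.213
finger_force: 0.0
```

```bash
python3 look.py w7.png|head -1; python3 - <<'E'
from m import *
c=cam('scene'); im=c['image']; t=cam('top')['image']
a=cv2.resize(im[170:340,140:390],(750,510),interpolation=2)
cv2.imwrite('pics/c7.png',a); P=[.5372,.116,.078]; print('a px if lying',((proj(c,P)-[140,170])*3).round(), 'if 8mm higher',((proj(c,[.5372,.116,.086])-[140,170])*3).round())
g=cv2.cvtColor(t,6); 
h=cv2.cvtColor(im,cv2.COLOR_BGR2HSV); m=cv2.inRange(h,(22,140,80),(34,255,255)); m=m[170:340,140:390]; n,_,st,ce=cv2.connectedComponentsWithStats(m)
print([(s[4],(q*3).round()) for s,q in zip(st[1:],ce[1:]) if s[4]>60])
# two-view: top rays of a, b against scene rays
E
```

```text
needle rad 0.87
a px if lying [356. 281.] if 8mm higher [356. 273.]
[(np.int32(803), array([311., 191.])), (np.int32(837), array([357., 312.]))]
```

View pics/c7.png

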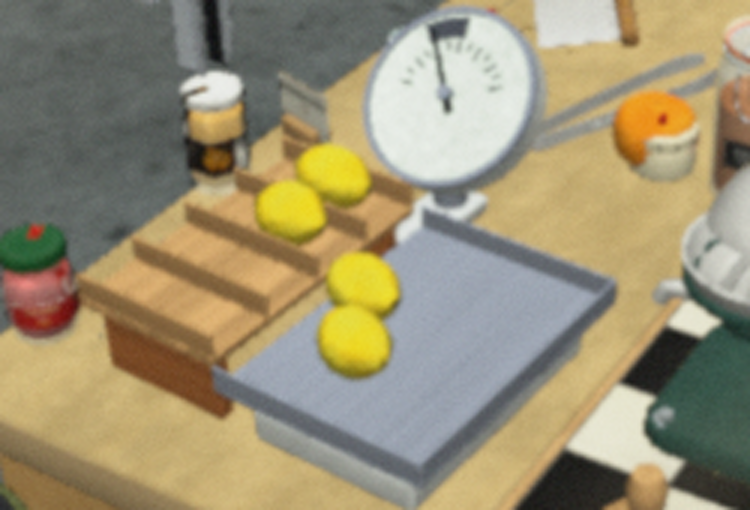

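The scene view shows both weighed lemons lying on the pan floor. The nearer one to the board is at (363,285), against about (356,281) predicted for lying flat. The needle is steady just inside the sector's left side at (435,25), the other two lemons are in their lanes, and the stamp's handle shows upright at (647,485).

```bash
python3 -c "
from rig import job; print(job.job_done())"
```

```text
the job is handed in; nothing more can be done
None
```

I handed the job in at about 19 s (verdict not shown): the stamp is upright on the worktop, lemons 1 and 2 are in the pan with the needle at rest about 0.06 rad inside the sector's first edge, lemons 3 and 4 are still in their lanes, and I saw no sign that the jar, bell or box had moved.

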